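Seat the kidney plate in the mincer head

TASK

The kidney plate stands proud in the mouth of the mincer head because its notch is off the locating pin. Push it round, either way, with the fingertips in one of its openings until the notch is over the brass pin, then press the plate down with the fingertips until it is fully home, flush with the mouth of the head. Do not lift the plate, and leave the other parts on the bench where they are.

Things in the scene. Friction and masses are not known exactly. Their poses are not given: they have to be found in the camera images.
- mouth (a point): Centre of the mincer head's open mouth, level with the top face of the mouth ring, 250 mm above the bench. The head, a steel barrel on a white block, is fixed. Ring 164 mm across outside, bore 133 mm. In the bore the worm's 22 mm centre spigot ends 5 mm below the ring's top; the worm lies 20 mm or more below it. x axis: to the pin and the feed throat; z up.
- pin (a point): Top of the locating pin: a fixed upright brass dowel, 14 mm thick with a domed end, half sunk in a groove in the bore wall, so that its outer half shows from above in the groove of the mouth ring. This point is 66 mm from the axis of the mouth and 4 mm below the ring's top.
- plate: Kidney plate: bare metal disc 130 mm across, 14 mm thick; it only turns about and slides along the upright axis. Hub 42 mm across with a 24 mm centre hole, rim 10 mm wide; between them three kidney-shaped through openings, 21 to 55 mm off the axis. Origin: centre of its underside; its top face is 10 mm above the mouth ring at the start, level with it when home. x axis: to the notch; z up.
- notch (a point): The plate's only notch, a slot 16 mm wide, 8 mm deep, through its edge. This point: 66 mm from the axis, level with the plate's top, straight above the pin when lined up. Three radial spokes 16 mm wide lie at 0, 120 and 240 degrees from the notch; the openings are centred at 60, 180 and 300 degrees.
- plate_turn (a joint): Angle of the plate about the upright axis, rad: 0 (or a whole turn, 6.283) with the notch over the pin, growing anticlockwise seen from above. It turns without end, starts 40 degrees or more from the pin, is stiff (5 to 6 N pushed sideways on a spoke half-way out) and stays where it is left.
- plate_depth (a joint): How far the plate is pressed down, m: 0 resting on the pin, 0.010 fully home, negative if lifted. A snug fit that does not drop by itself: with the notch over the pin, to about 1.5 mm, it goes down under a push of 6 to 10 N anywhere on it and stays down; off the pin it cannot go down.
- ring_nut: Bystander: steel clamping ring of the head with four lugs, 225 mm across and 45 mm high, lying on the bench. Origin: centre of its underside.
- stuffing_tube: Bystander: white plastic stuffing tube standing on its flange, 128 mm across and 190 mm high. Origin: centre of its underside.
- hole_plate: Bystander: metal disc with many small holes, 130 mm across and 14 mm thick, lying on the bench. Origin: centre of its underside.
- cross_knife: Bystander: four-armed steel knife, 120 mm across and 18 mm high, lying on the bench. Origin: centre of its underside.
- spacer_ring: Bystander: steel ring 130 mm across and 22 mm high, lying on the bench. Origin: centre of its underside.
- spray_bottle: Bystander: clear bottle with a blue cap, 72 mm across and 190 mm high, standing. Origin: centre of its underside.
- grease_jar: Bystander: white jar with a red lid, 80 mm across and 75 mm high, standing. Origin: centre of its underside.
- hook_brush: Bystander: blue-handled brush about 220 mm long, lying on the bench. Origin: its underside.

How it is judged:
By the outcome, as a careful person would: the job done as asked, in the order asked, and still so for the second after the job is handed in, with the robot touching nothing.
It also fails if it takes over 58 s, if anything falls off the work surface, if the arm or the gripper's body presses on something with over 40 N, if the wrist force passes 120 N, or if a joint passes its speed limit or range.

ROBOT

A 6-joint arm with a two-finger parallel gripper is mounted at the origin on the work surface. World frame = base frame: x ahead of the robot, y to its left, z up, the work surface at z = 0. Lengths are in mm, angles in rad, forces in N, time in s.
With the tool pointing down it reaches from about 275 to 750 mm from the base axis. Payload 10.2 kg.
Tool frame: the origin (TCP) lies between the finger pads; the fingertips stand ctrl.tips_ahead ahead of it and the grasp point (between the pads) lies 8 mm behind it (ctrl.tips_ahead is the distance from the TCP to the fingertips, in mm); z points along the fingers, y is the direction in which the jaws open and shut (so a half turn about z gives the same grasp; the last joint's range is limited). The gripper opens to 85 mm and grips with 20 to 120 N. Pads are 22 mm wide; open, the fingers measure 114 mm over their backs; the gripper's body (76 mm by 85 mm) begins 54 mm behind the grasp point. The pads swing forward as they close: fully open they stand 13 mm farther back than shut.
Start: joints at [0.956, 0.313, 1.498, -0, 1.331, -0.223], TCP at [200.486, 485.218, 242.294] pointing down, gripper open.
Joint ranges: [-2.94, 2.94], [-0.97, 2.17], [0.19, 2.56], [-1.23, 4.37], [0.02, 3.11], [-2.88, 2.88]. Speed limits (rad/s): [2.39, 2.39, 3.01, 3.14, 3.14, 3.14].

INTERFACE

Orientations are given as a unit quaternion [w, x, y, z].
In Python, from rig import ctrl gives the robot as it stands. The module is installed in compiled form; this text tells all that it offers.
- The arm moves only by the tool move_arm, never from a script. Its argument "motion" is a list of rows, each an object with "offset": the shift along the tool's x, y, z in m, a list of three; "angular": the turn, a rotation vector about the tool's x, y, z in degrees, a list of three; "jaw": the finger opening in m, from 0 to 0.0854. In form: [{"offset": [tx, ty, tz], "angular": [ax, ay, az], "jaw": jaw}, ...]. A call has 1 to 5 rows; each row is the pose to reach, as a shift and turn from the pose commanded when the call began, along the tool's axes at that moment; what a row does not reach only later rows make up. A row lasts 1/8 s, in which the tool goes at most 62.5 mm and 10.7 degrees, less where a joint would pass 70% of its speed; a pose out of reach is approached as far as the arm can. A call with a gripper value outside its range is refused whole. The fingers move at their own pace and stop on an object; "squeeze" is the grip in N (left out, the last holds). Time passes only in rows, so rows that repeat a pose let the fingers close. It gives the time, the measured TCP pose, the force and the opening at its end, in the units of the state.
- ctrl.sense(): the state, without advancing time (a new reading comes with each control period).
- ctrl.capture(name): name is "side" or "top"; returns a dict with "img" (400x640x3 uint8, red, green, blue), "intrinsics" (3x3 intrinsics, pixels), "rvec" (rotation vector, rad) and "tvec" (3), from world to camera coordinates, as OpenCV has them. Camera axes: x right, y down, z forward; pixel columns grow to the right and rows downward; lengths in mm; the calibration is good to about 2 mm. A picture is of the moment at which its call begins. There is no depth.
- ctrl.finish_job(): hands the job in, once; it reports no verdict.
The state is a dict: "time_s": time; "joints": joint angles; "dq": joint speeds; "tau": joint torques, N m; "eef_pos": TCP position; "ee_rot": TCP orientation; "force": force on the tool from outside, world axes, zero at the start; "wrist_torque": the same for the moment, N m; "grip_width": opening from 0.0 (shut) to 1.0 (fully open).
Only numpy, scipy, OpenCV 4.12 (cv2) and the standard library are available. Lean on these libraries where they do the work, as an engineer would, in place of code of your own. Each camera call takes 0.05 s, during which the arm holds its last target. There are 200 camera calls.

## Working session

There is one attempt and no reset: what is moved stays moved. The work goes in short steps, Python scripts to look and compute and a tool call to move; the robot and the scene stay as the last step left them, time stands still between calls to the robot, and variables do not carry over. Pictures are saved under pics/ and viewed, about 8 in all and at most 12, crops included, and the job is handed in when it is done.

Besides the shell and the picture viewer there is one more tool, called after "Emit:" as name(argument=value, ...) on one line, values as JSON. move_arm: Moves the arm, as the interface text tells. Its arguments: {"type":"object","properties":{"motion":{"type":"array","items":{"type":"object","properties":{"offset":{"type":"array","items":{"type":"number"}},"angular":{"type":"array","items":{"type":"number"}},"jaw":{"type":"number"}}}},"squeeze":{"type":"number"}},"required":["motion"]}

```bash
mkdir -p pics
cat > h.py <<'E'
import numpy as np, cv2
from rig import ctrl
def cap(n,f=None):
    c=ctrl.capture(n)
    if f: cv2.imwrite('pics/'+f,c['img'][:,:,::-1])
    return c
def px(c,p):
    return cv2.projectPoints(np.array(p,float).reshape(-1,3),np.array(c['rvec'],float),np.array(c['tvec'],float),np.array(c['intrinsics'],float),None)[0].reshape(-1,2)
def world(c,uv,z):
    R=cv2.Rodrigues(np.array(c['rvec'],float))[0];t=np.array(c['tvec'],float).ravel();K=np.array(c['intrinsics'],float)
    o=-R.T@t; uv=np.array(uv,float).reshape(-1,2)
    d=(R.T@np.linalg.inv(K)@np.c_[uv,np.ones(len(uv))].T).T
    return o+d*((z-o[2])/d[:,2])[:,None]
E
python3 - <<'E'
from h import *
for n in('top','side'):
    c=cap(n,n+'1.png'); R=cv2.Rodrigues(np.array(c['rvec'],float))[0]; print(n,-R.T@np.array(c['tvec']).ravel(),R[2],c['intrinsics'])
print(ctrl.sense(),ctrl.tips_ahead)
E
```

```text
top [ 274.70320382   32.72396741 1664.46964529] [ 0.14111166 -0.01751189 -0.98983879] [[409.98492917   0.         322.6180014 ]
 [  0.         409.98492917 199.04567145]
 [  0.           0.           1.        ]]
side [  104.26190877 -1086.906748    1229.91657946] [ 0.24660152  0.70538928 -0.66454018] [[447.70183745   0.         321.41307503]
 [  0.         447.70183745 202.85094735]
 [  0.           0.           1.        ]]
{'time_s': 0.1, 'joints': array([ 9.55618686e-01,  3.13425573e-01,  1.49835372e+00, -2.10345083e-05,
        1.33103743e+00, -2.23379378e-01]), 'dq': array([ 0.00052653, -0.0028875 , -0.00278415,  0.00032341, -0.00048352,
        0.00099971]), 'tau': array([ 3.22045227e-03, -4.12903190e+01, -2.60141838e+01, -1.42639924e-04,
        3.05515176e-03,  2.16598409e-05]), 'eef_pos': array([200.34553493, 485.02796155, 241.77895783]), 'ee_rot': array([-2.39829271e-04,  1.94646055e-01,  9.80873355e-01, -5.63178470e-04]), 'force': array([-0.44348606,  0.6390623 , -0.50391904]), 'wrist_torque': array([-0.03168647,  0.01532764, -0.0014128 ]), 'grip_width': 0.9994376362018151} 11.0
```

View pics/top1.png

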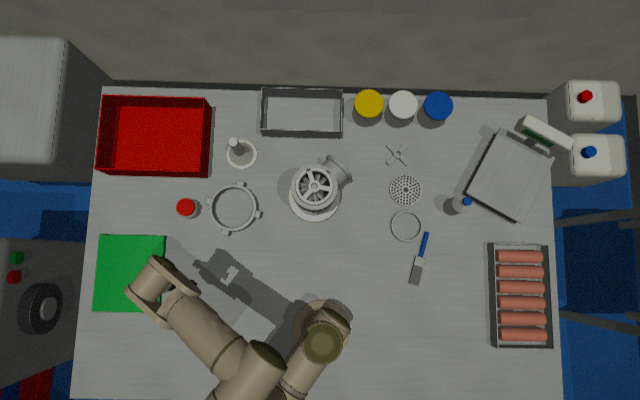

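View pics/side1.png

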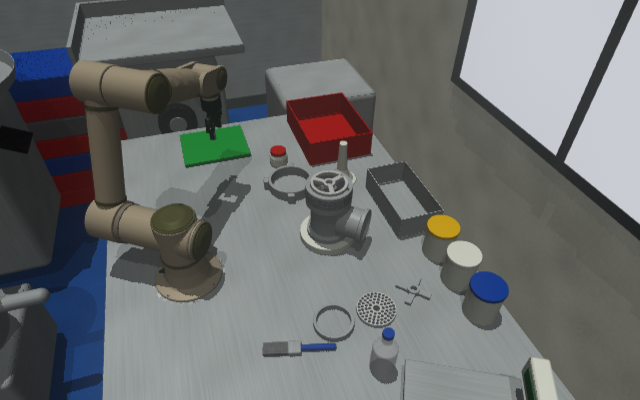

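The top view shows the head's mouth near (315,187) with its throat pointing up-right, and the side view shows it near (330,182). I'll zoom in on both.

Run:
```python
from h import *
a=cv2.imread('pics/top1.png')[150:225,275:360]; b=cv2.imread('pics/side1.png')[155:215,295:365]
a=cv2.resize(a,None,fx=7,fy=7,interpolation=cv2.INTER_CUBIC); b=cv2.resize(b,None,fx=4,fy=4,interpolation=cv2.INTER_CUBIC)
o=np.zeros((600,800,3),np.uint8); o[:525,:595]=a; o=o[:, :]; cv2.imwrite('pics/z1.png',o[:525,:595])
c=ctrl.capture('top'); print(world(c,[[314.5,187]],255));
```

```text
[[517.28496586  37.09199556 255.        ]]
```

View pics/z1.png

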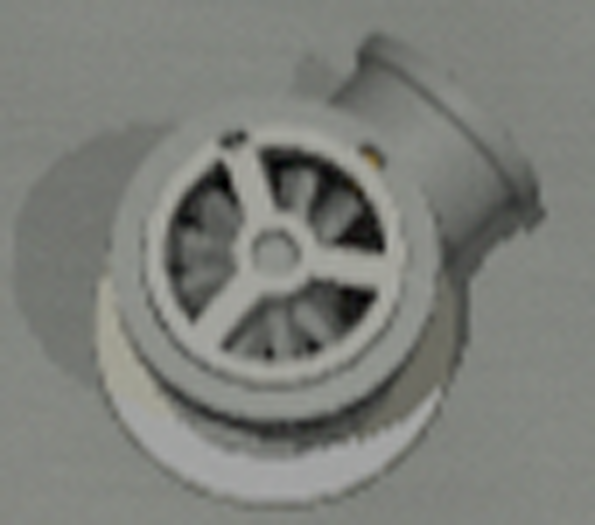

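Run:
```python
from h import *
c=ctrl.capture('top')
f=lambda x,y:[275+(x-3)/7,150+(y-3)/7]
ring=world(c,[f(112,257),f(440,257),f(276,95),f(276,418)],250)
pl=world(c,[f(146,256),f(402,256),f(274,130),f(274,383)],260)
print(ring.round(),pl.round(), ring.mean(0),pl.mean(0))
pin=world(c,[f(372,157)],246)[0];no=world(c,[f(235,139)],260)[0]
m=(pl.mean(0)+0)[:2]
for p in(pin,no):
    d=p[:2]-m; print(p,np.hypot(*d),np.degrees(np.arctan2(d[1],d[0])))
# fit over synthetic check: project model at centre
print(pl.mean(0), 'spokes')
for s in [f(310,262),f(345,265),f(255,190),f(240,160),f(240,290),f(205,325)]:
    d=world(c,[s],260)[0][:2]-m; print(np.hypot(*d),np.degrees(np.arctan2(d[1],d[0])))
```

```text
[[518. 121. 250.]
 [523. -43. 250.]
 [603.  41. 250.]
 [440.  37. 250.]] [[518. 103. 260.]
 [521. -24. 260.]
 [583.  42. 260.]
 [456.  38. 260.]] [521.08876453  38.88552709 250.        ] [519.44473606  39.85693167 260.        ]
[573.78585007  -8.06781581 246.        ] 72.4550763820174 -41.409853176453794
[578.06682551  60.92691145 260.        ] 62.29360657171044 19.76947662398422
[519.44473606  39.85693167 260.        ] spokes
18.100013351877887 -98.27907686074023
35.50563162136278 -95.88609874478965
34.59084210596864 17.456438641850035
51.37030729445132 20.836437593815404
24.0750249302033 137.04598050671535
48.68464619940848 137.00913169780847
```

```bash
cat >> h.py <<'E'
from scipy.spatial.transform import Rotation as Ro
C=np.array([520.3,39.3])
def pose():
    s=ctrl.sense(); R=Ro.from_quat(np.array(s['ee_rot'])[[1,2,3,0]]).as_matrix(); return s,np.array(s['eef_pos']),R
def go(p,yaw):
    s,e,R=pose(); y0=np.degrees(np.arctan2(R[1,1],R[0,1]))
    print('at',e.round(1),'yaw',round(y0,1),'off',(R.T@(np.array(p)-e)/1000).round(4),'az',round(-((yaw-y0+180)%360-180),1))
def arc(r,phi,z):
    a=np.radians(phi); go([C[0]+r*np.cos(a),C[1]+r*np.sin(a),z],phi-90)
E
python3 - <<'E'
from h import *
arc(36,190,345)
E
```

```text
at [200.4 485.1 242. ] yaw 67.6 off [-0.4355 -0.3093 -0.1029] az -32.4
```

Emit:
move_arm(motion=[{"offset": [0, 0, -0.06], "angular": [0, 0, 0], "jaw": 0}, {"offset": [0, 0, -0.1], "angular": [0, 0, 0], "jaw": 0}, {"offset": [-0.436, -0.309, -0.103], "angular": [0, 0, -10], "jaw": 0}, {"offset": [-0.436, -0.309, -0.103], "angular": [0, 0, -20], "jaw": 0}, {"offset": [-0.436, -0.309, -0.103], "angular": [0, 0, -32], "jaw": 0}])

```text
time_s: 0.82
eef_pos: [290.4, 344.3, 343.4]
ee_rot: [0.0, -0.048, 0.999, -0.0]
force: [0.4, 0.4, 0.2]
grip_width: 0.003
```

Run:
```python
from h import *
arc(36,190,345)
```

```text
at [290.4 344.3 343.4] yaw 95.5 off [-0.1639 -0.3283 -0.0016] az -4.5
```

Emit:
move_arm(motion=[{"offset": [-0.16, -0.325, 0], "angular": [0, 0, -2], "jaw": 0}, {"offset": [-0.16, -0.325, 0], "angular": [0, 0, -2], "jaw": 0}, {"offset": [-0.16, -0.325, 0], "angular": [0, 0, -2], "jaw": 0}, {"offset": [-0.16, -0.325, 0], "angular": [0, 0, -2], "jaw": 0}, {"offset": [-0.16, -0.325, 0], "angular": [0, 0, -2], "jaw": 0}])

```text
time_s: 1.45
eef_pos: [453.2, 77.0, 343.5]
ee_rot: [0.0, -0.062, 0.998, 0.0]
force: [1.6, 1.7, 1.2]
grip_width: 0.001
```

Emit:
move_arm(motion=[{"offset": [0, 0, 0], "angular": [0, 0, 0], "jaw": 0}, {"offset": [0, 0, 0], "angular": [0, 0, 0], "jaw": 0}])

```text
time_s: 1.7
eef_pos: [452.2, 79.3, 343.4]
ee_rot: [-0.0, -0.062, 0.998, 0.0]
force: [0.7, -0.3, -0.3]
grip_width: 0.003
```

Run:
```python
from h import *
arc(36,190,345); print(ctrl.tips_ahead, ctrl.sense()['joints'].round(2),ctrl.sense()['time_s'])
for n in('side','top'):
    c=cap(n,n+'2.png')
    s,e,R=pose(); print(n,px(c,[e+R[:,2]*11]))
a=cv2.imread('pics/side2.png')[130:230,270:390]
cv2.imwrite('pics/z2.png',cv2.resize(a,None,fx=6,fy=6,interpolation=cv2.INTER_CUBIC))
```

```text
at [452.2  79.3 343.4] yaw 97.1 off [-0.0266 -0.0499 -0.0017] az -2.9
11.0 [-0.08  0.11  1.49  0.    1.54 -1.78] 1.7
side [[305.37354268 161.59051085]]
top [[300.89101245 202.27176727]]
```

View pics/z2.png

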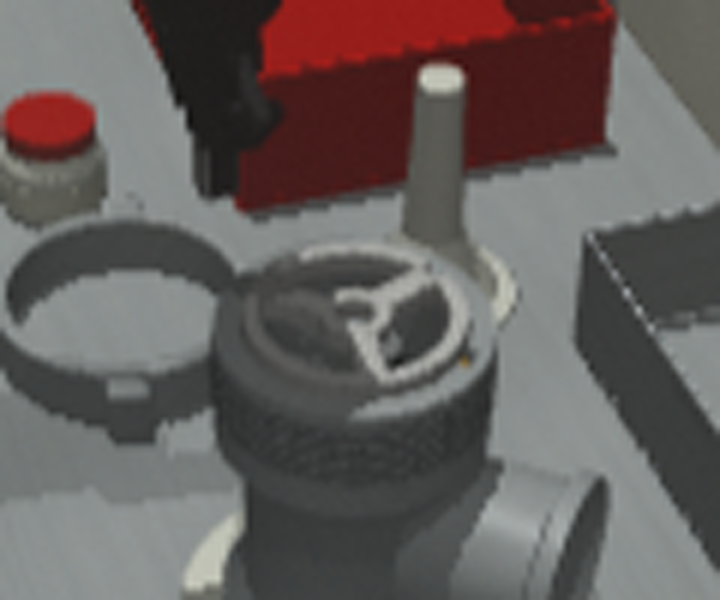

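The fingertips show at crop (217,197), within about 1.5 px of the prediction, and the brass pin is at (463,361). Next I move over the opening.

Emit:
move_arm(motion=[{"offset": [-0.0266, -0.05, 0], "angular": [0, 0, -3], "jaw": 0}, {"offset": [-0.0266, -0.05, 0.03], "angular": [0, 0, -3], "jaw": 0}, {"offset": [-0.0266, -0.05, 0.06], "angular": [0, 0, -3], "jaw": 0}, {"offset": [-0.0266, -0.05, 0.06], "angular": [0, 0, -3], "jaw": 0}])

```text
time_s: 2.3
eef_pos: [484.1, 33.8, 282.3]
ee_rot: [-0.002, -0.089, 0.996, 0.0]
force: [-0.2, 0.5, 0.6]
grip_width: -0.004
```

Run:
```python
from h import *
arc(36,190,260.5)
```

```text
at [484.1  33.8 282.3] yaw 100.2 off [-0.0006 -0.0009  0.0218] az 0.2
```

Emit:
move_arm(motion=[{"offset": [-0.0005, -0.001, 0.008], "angular": [0, 0, 0], "jaw": 0}, {"offset": [-0.0005, -0.001, 0.013], "angular": [0, 0, 0], "jaw": 0}, {"offset": [-0.0005, -0.001, 0.0175], "angular": [0, 0, 0], "jaw": 0}, {"offset": [-0.0005, -0.001, 0.0215], "angular": [0, 0, 0], "jaw": 0}, {"offset": [-0.0005, -0.001, 0.0215], "angular": [0, 0, 0], "jaw": 0}])

```text
time_s: 2.92
eef_pos: [485.7, 31.8, 261.8]
ee_rot: [-0.0, -0.088, 0.996, 0.0]
force: [0.4, -0.7, -0.0]
grip_width: -0.003
```

Run:
```python
from h import *
s,e,R=pose(); print(s['force'],e)
for p in (182,174,166,158,150): arc(36,p,260.5)
```

```text
[ 0.4324821  -0.70593011 -0.0278005 ] [485.7112494   31.78297653 261.77808107]
at [485.7  31.8 261.8] yaw 100.1 off [0.0003 0.0064 0.0013] az 8.1
at [485.7  31.8 261.8] yaw 100.1 off [-0.0008  0.0113  0.0013] az 16.1
at [485.7  31.8 261.8] yaw 100.1 off [-0.0025  0.016   0.0013] az 24.1
at [485.7  31.8 261.8] yaw 100.1 off [-0.0049  0.0205  0.0013] az 32.1
at [485.7  31.8 261.8] yaw 100.1 off [-0.0079  0.0245  0.0013] az 40.1
```

Emit:
move_arm(motion=[{"offset": [0.0003, 0.0064, 0.001], "angular": [0, 0, 8], "jaw": 0}, {"offset": [-0.0008, 0.0113, 0.001], "angular": [0, 0, 16], "jaw": 0}, {"offset": [-0.0025, 0.016, 0.001], "angular": [0, 0, 24], "jaw": 0}, {"offset": [-0.0049, 0.0205, 0.001], "angular": [0, 0, 32], "jaw": 0}, {"offset": [-0.0079, 0.0245, 0.001], "angular": [0, 0, 40], "jaw": 0}])

```text
time_s: 3.55
eef_pos: [488.1, 56.8, 260.7]
ee_rot: [-0.002, 0.26, 0.966, -0.001]
force: [-7.5, -3.9, 1.6]
grip_width: 0.002
```

Run:
```python
from h import *
s,e,R=pose(); print(s['force'],e)
for p in (144,138,132,126): arc(36,p,260.5)
```

```text
[-7.4632973  -3.87004452  1.61757655] [488.11926721  56.80163473 260.72667674]
at [488.1  56.8 260.7] yaw 59.9 off [-0.0008  0.0047  0.0002] az 5.9
at [488.1  56.8 260.7] yaw 59.9 off [-0.0014  0.0084  0.0002] az 11.9
at [488.1  56.8 260.7] yaw 59.9 off [-0.0024  0.0121  0.0002] az 17.9
at [488.1  56.8 260.7] yaw 59.9 off [-0.0037  0.0156  0.0002] az 23.9
```

Emit:
move_arm(motion=[{"offset": [-0.0008, 0.0042, 0], "angular": [0, 0, 6], "jaw": 0}, {"offset": [-0.0014, 0.0079, 0], "angular": [0, 0, 12], "jaw": 0}, {"offset": [-0.0024, 0.0116, 0], "angular": [0, 0, 18], "jaw": 0}, {"offset": [-0.0037, 0.015, 0], "angular": [0, 0, 24], "jaw": 0}, {"offset": [-0.0037, 0.015, 0], "angular": [0, 0, 24], "jaw": 0}])

```text
time_s: 4.18
eef_pos: [498.8, 69.2, 260.7]
ee_rot: [-0.002, 0.453, 0.891, -0.0]
force: [-6.6, 4.0, 0.8]
grip_width: -0.002
```

Run:
```python
from h import *
s,e,R=pose(); print(s['force'],e,s['time_s']); d=e[:2]-C; print(np.hypot(*d),np.degrees(np.arctan2(d[1],d[0])))
arc(36,126,260.5)
for n in('side','top'): cap(n,n+'3.png')
a=cv2.imread('pics/side3.png')[155:210,295:365]; b=cv2.imread('pics/top3.png')[150:225,275:360]
f=lambda i,k:cv2.resize(i,None,fx=k,fy=k,interpolation=cv2.INTER_CUBIC)
a=f(a,5.5)[:300];b=f(b,4.7)
o=np.zeros((max(a.shape[0],b.shape[0]),a.shape[1]+b.shape[1],3),np.uint8);o[:a.shape[0],:a.shape[1]]=a;o[:b.shape[0],a.shape[1]:]=b
cv2.imwrite('pics/z3.png',o)
```

```text
[-6.60516459  4.00604393  0.78599131] [498.78585657  69.23262317 260.73524753] 4.175
36.86217977411232 125.70678041245785
at [498.8  69.2 260.7] yaw 36.1 off [-0.0009 -0.0002  0.0002] az 0.1
```

View pics/z3.png

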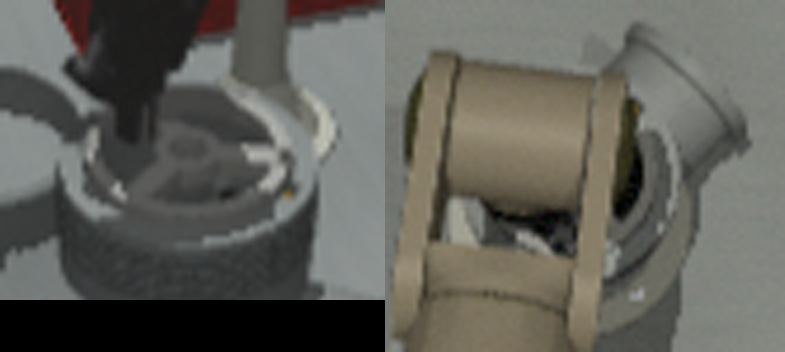

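Run:
```python
from h import *
c=ctrl.capture('side'); f=lambda x,y:[295+x/5.5,155+y/5.5]
for q,z in((f(265,154),260),(f(187,147),260),(f(289,193),246),(f(155,185),260)):
    p=world(c,[q],z)[0]; d=p[:2]-C; print(p,np.hypot(*d),np.degrees(np.arctan2(d[1],d[0])))
```

```text
[568.06384907  17.40154141 260.        ] 52.54453126972361 -24.63020075197716
[523.84105562  38.5655797  260.        ] 3.6164137080599414 -11.717111060350485
[575.49870646  -7.15165991 246.        ] 72.14328730851089 -40.081795169733866
[492.83364466   9.40440279 260.        ] 40.597381792089166 -132.5750095320462
```

Run:
```python
from h import *
arc(36.9,122,260.7);arc(36.9,118,260.7)
```

```text
at [498.8  69.2 260.8] yaw 36.2 off [-0.      0.0025  0.0001] az 4.2
at [498.8  69.2 260.8] yaw 36.2 off [-0.0003  0.005   0.    ] az 8.2
```

Emit:
move_arm(motion=[{"offset": [0, 0.0025, 0], "angular": [0, 0, 4], "jaw": 0}, {"offset": [-0.0003, 0.005, 0], "angular": [0, 0, 8], "jaw": 0}, {"offset": [-0.0003, 0.005, 0], "angular": [0, 0, 8], "jaw": 0}, {"offset": [-0.0003, 0.005, 0], "angular": [0, 0, 8], "jaw": 0}])

```text
time_s: 4.82
eef_pos: [503.0, 72.1, 260.7]
ee_rot: [-0.002, 0.514, 0.858, -0.0]
force: [-7.4, 4.9, 1.2]
grip_width: -0.001
```

Run:
```python
from h import *
s,e,R=pose(); print(s['force'],e,s['time_s']); d=e[:2]-C; print(np.hypot(*d),np.degrees(np.arctan2(d[1],d[0])))
go([e[0]-3,e[1]-6,e[2]],28);go([380,-150,330],28);go([380,-150,330],60)
```

```text
[-7.42381873  4.86752313  1.23395634] [502.95059657  72.12389023 260.73905679] 4.825
37.12693859579359 117.85914980447356
at [503.   72.1 260.7] yaw 28.2 off [-0.0039 -0.0055 -0.    ] az 0.2
at [503.   72.1 260.7] yaw 28.2 off [-0.1375 -0.2134 -0.0693] az 0.2
at [503.   72.1 260.7] yaw 28.2 off [-0.1375 -0.2134 -0.0693] az -31.8
```

Emit:
move_arm(motion=[{"offset": [0, -0.005, 0], "angular": [0, 0, 0], "jaw": 0}, {"offset": [0, -0.005, -0.03], "angular": [0, 0, 0], "jaw": 0}, {"offset": [0, -0.005, -0.07], "angular": [0, 0, 0], "jaw": 0}, {"offset": [-0.0375, -0.057, -0.07], "angular": [0, 0, 0], "jaw": 0}, {"offset": [-0.137, -0.213, -0.07], "angular": [0, 0, 0], "jaw": 0}])

```text
time_s: 5.45
eef_pos: [440.9, -43.1, 331.3]
ee_rot: [0.001, 0.513, 0.858, -0.0]
force: [1.4, -1.1, 0.5]
grip_width: 0.002
```

Emit:
move_arm(motion=[{"offset": [-0.08, -0.11, 0], "angular": [0, 0, 0], "jaw": 0}, {"offset": [-0.08, -0.11, 0], "angular": [0, 0, 0], "jaw": 0}, {"offset": [-0.08, -0.11, 0], "angular": [0, 0, 0], "jaw": 0}, {"offset": [-0.08, -0.11, 0], "angular": [0, 0, 0], "jaw": 0}])

```text
time_s: 5.95
eef_pos: [382.4, -164.5, 331.1]
ee_rot: [0.0, 0.515, 0.857, 0.0]
force: [0.5, 0.5, -0.1]
grip_width: 0.004
```

Run:
```python
from h import *
s,e,R=pose(); print(e,s['force'],s['time_s'])
for n in('side','top'): cap(n,n+'4.png')
a=cv2.imread('pics/side4.png')[158:213,298:363]; b=cv2.imread('pics/top4.png')[155:215,280:350]
f=lambda i,k:cv2.resize(i,None,fx=k,fy=k,interpolation=cv2.INTER_CUBIC)
a=f(a,6);b=f(b,5)
o=np.zeros((max(a.shape[0],b.shape[0]),a.shape[1]+b.shape[1],3),np.uint8);o[:a.shape[0],:a.shape[1]]=a;o[:b.shape[0],a.shape[1]:]=b
cv2.imwrite('pics/z4.png',o)
```

```text
[ 382.39013782 -164.4607419   331.11767368] [ 0.50147891  0.50296808 -0.14723235] 5.95
```

View pics/z4.png

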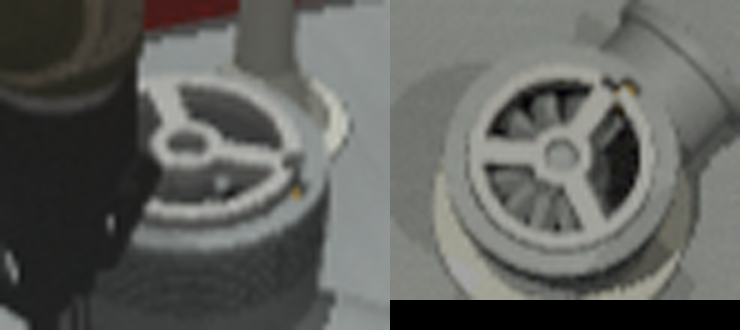

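Top view (right half): notch at crop (607,83), brass pin at (629,91), so the plate needs a bit more clockwise turn. I'll fit the angle numerically.

```bash
cat > fit.py <<'E'
from h import *
from scipy.optimize import minimize
S=8
def polys(th,c,z):
    out=[]
    for k in (60,180,300):
        a=np.radians(np.linspace(-60,60,241)); pts=[]
        for r,sg in((21,1),(55,-1)):
            h=np.arcsin(8/r); t=np.linspace(-np.pi/3+h,np.pi/3-h,60)[::sg]
            u=t+np.radians(k+th); pts.append(np.c_[c[0]+r*np.cos(u),c[1]+r*np.sin(u),np.full(60,z)])
        out.append(np.vstack(pts))
    return out
def fit(c,img,th0,ctr=C,zt=260,span=12):
    g=cv2.cvtColor(img,cv2.COLOR_BGR2GRAY).astype(np.float32)
    u0,v0=(px(c,[[*ctr,zt]])[0]-25).astype(int); g=cv2.resize(g[v0:v0+50,u0:u0+50],None,fx=S,fy=S,interpolation=cv2.INTER_LINEAR)
    P=lambda pts:np.round(((px(c,pts)-[u0,v0]+.5)*S-.5)*16).astype(np.int32)
    def m(ps):
        M=np.zeros(g.shape,np.uint8)
        for p in ps: cv2.fillPoly(M,[P(p)],1,shift=4)
        return M
    t=np.linspace(0,2*np.pi,200)
    def cost(q):
        th,cx,cy=q; cc=(cx,cy)
        a=m(polys(th,cc,zt)); b=m(polys(th,cc,zt-14))&a
        d=m([np.c_[cx+57*np.cos(t),cy+57*np.sin(t),0*t+zt]])-m([np.c_[cx+13*np.cos(t),cy+13*np.sin(t),0*t+zt]])
        d=(d==1)&(a==0); b=b==1
        return -(g[d].mean()-g[b].mean())/(g[d].std()+g[b].std())
    th=min(np.arange(th0-span,th0+span+.1,1),key=lambda x:cost((x,*ctr)))
    r=minimize(cost,(th,*ctr),method='Nelder-Mead',options=dict(initial_simplex=[[th,*ctr],[th+2,*ctr],[th,ctr[0]+3,ctr[1]],[th,ctr[0],ctr[1]+3]],xatol=.02,fatol=1e-4))
    return r.x.round(2),round(r.fun,3)
def pin(c,img,ctr):
    b,g,r=[x.astype(float) for x in cv2.split(img)]; w=np.clip(r-b-25,0,None)
    u,v=px(c,[[*(np.array(ctr)+70*np.array([.755,-.655])),246]])[0].astype(int)
    W=np.zeros_like(w); W[v-8:v+9,u-8:u+9]=w[v-8:v+9,u-8:u+9]
    ys,xs=np.mgrid[:400,:640]; q=[(W*xs).sum()/W.sum(),(W*ys).sum()/W.sum()]
    p=world(c,[q],246)[0]; d=p[:2]-ctr; return np.hypot(*d).round(1),np.degrees(np.arctan2(d[1],d[0])).round(2),W.sum()
E
python3 - <<'E'
from fit import *
c={n:ctrl.capture(n) for n in('top','side')}
for n,f,t in(('top','top1',20),('top','top4',-33),('side','side1',20),('side','side4',-33)):
    im=cv2.imread(f'pics/{f}.png'); r=fit(c[n],im,t); print(f,r,pin(c[n],im,r[0][1:]))
E
```

```text
top1 (array([ 20.87, 521.7 ,  39.27]), np.float64(-1.755)) (np.float64(69.6), np.float64(-43.14), np.float64(72.0))
top4 (array([-32.92, 521.7 ,  39.51]), np.float64(-1.799)) (np.float64(68.9), np.float64(-42.84), np.float64(96.0))
side1 (array([ 21.56, 523.55,  40.99]), np.float64(-2.477)) (np.float64(68.7), np.float64(-42.61), np.float64(41.0))
side4 (array([-34.18, 523.82,  42.98]), np.float64(-0.868)) (np.float64(69.4), np.float64(-42.94), np.float64(72.0))
```

```bash
sed -i 's/^C=.*/C=np.array([521.7,39.4])/' h.py
python3 - <<'E'
from h import *
go([498.6,69.8,331],28.2);go([498.6,69.8,275],28.2)
E
```

```text
at [ 382.9 -163.2  331. ] yaw 28.3 off [0.1505 0.2122 0.    ] az 0.1
at [ 382.9 -163.2  331. ] yaw 28.3 off [0.1505 0.2122 0.056 ] az 0.1
```

Emit:
move_arm(motion=[{"offset": [0.1505, 0.212, 0], "angular": [0, 0, 0], "jaw": 0}, {"offset": [0.1505, 0.212, 0], "angular": [0, 0, 0], "jaw": 0}, {"offset": [0.1505, 0.212, 0], "angular": [0, 0, 0], "jaw": 0}, {"offset": [0.1505, 0.212, 0], "angular": [0, 0, 0], "jaw": 0}, {"offset": [0.1505, 0.212, 0], "angular": [0, 0, 0], "jaw": 0}])

```text
time_s: 6.78
eef_pos: [498.8, 72.5, 330.4]
ee_rot: [-0.0, 0.511, 0.859, 0.0]
force: [0.0, -0.9, 0.2]
grip_width: -0.001
```

Emit:
move_arm(motion=[{"offset": [0, 0, 0.02], "angular": [0, 0, 0], "jaw": 0}, {"offset": [0, 0, 0.05], "angular": [0, 0, 0], "jaw": 0}, {"offset": [0, 0, 0.05], "angular": [0, 0, 0], "jaw": 0}])

```text
time_s: 7.15
eef_pos: [497.5, 68.5, 279.6]
ee_rot: [-0.002, 0.514, 0.858, -0.001]
force: [0.1, -0.7, 0.2]
grip_width: -0.0
```

Run:
```python
from h import *
print(ctrl.sense()['force'],ctrl.sense()['time_s']);go([498.6,69.8,261],28.2)
```

```text
[ 0.0834809  -0.73983896  0.18706873] 7.15
at [497.5  68.5 279.6] yaw 28.2 off [0.0006 0.0017 0.0186] az -0.0
```

Emit:
move_arm(motion=[{"offset": [0.0005, 0, 0.01], "angular": [0, 0, 0], "jaw": 0}, {"offset": [0.0005, 0, 0.015], "angular": [0, 0, 0], "jaw": 0}, {"offset": [0.0005, 0, 0.0188], "angular": [0, 0, 0], "jaw": 0}, {"offset": [0.0005, 0, 0.0188], "angular": [0, 0, 0], "jaw": 0}])

```text
time_s: 7.65
eef_pos: [498.1, 68.8, 262.2]
ee_rot: [-0.0, 0.514, 0.858, -0.0]
force: [-0.4, -0.2, 0.2]
grip_width: 0.0
```

Run:
```python
from h import *
print(ctrl.sense()['force']);go([502.95,72.1,260.7],28.2)
for d in (5,8,10):
    a=np.radians(119.8-d); go([C[0]+37.7*np.cos(a),C[1]+37.7*np.sin(a),260.7],28.2-d)
```

```text
[-0.42206546 -0.16420543  0.15875748]
at [498.1  68.8 262.2] yaw 28.1 off [0.0006 0.0058 0.0015] az -0.1
at [498.1  68.8 262.2] yaw 28.1 off [0.0006 0.0091 0.0015] az 4.9
at [498.1  68.8 262.2] yaw 28.1 off [0.0004 0.0111 0.0015] az 7.9
at [498.1  68.8 262.2] yaw 28.1 off [0.0002 0.0124 0.0015] az 9.9
```

Emit:
move_arm(motion=[{"offset": [0.0006, 0.0058, 0.001], "angular": [0, 0, 0], "jaw": 0}, {"offset": [0.0006, 0.0091, 0.001], "angular": [0, 0, 5], "jaw": 0}, {"offset": [0.0002, 0.0124, 0.001], "angular": [0, 0, 10], "jaw": 0}, {"offset": [0.0002, 0.0124, 0.001], "angular": [0, 0, 10], "jaw": 0}])

```text
time_s: 8.15
eef_pos: [508.6, 74.9, 261.3]
ee_rot: [-0.001, 0.587, 0.809, -0.001]
force: [-5.6, -1.9, 3.0]
grip_width: 0.001
```

Run:
```python
from h import *
s,e,R=pose(); print(s['force']); d=e[:2]-C; print(e,np.hypot(*d),np.degrees(np.arctan2(d[1],d[0])))
a=np.radians(109.8);go([C[0]+37.7*np.cos(a),C[1]+37.7*np.sin(a),260.7],18.2)
```

```text
[-5.56717291 -1.94628983  2.96695456]
[508.62437849  74.8685619  261.33401122] 37.80199413908649 110.23660221387125
at [508.6  74.9 261.3] yaw 18.1 off [-0.0001  0.0003  0.0006] az -0.1
```

Emit:
move_arm(motion=[{"offset": [0, 0.0004, 0], "angular": [0, 0, 0], "jaw": 0}, {"offset": [0, -0.005, 0], "angular": [0, 0, 0], "jaw": 0}, {"offset": [0, -0.005, -0.03], "angular": [0, 0, 0], "jaw": 0}, {"offset": [0, -0.005, -0.07], "angular": [0, 0, 0], "jaw": 0}, {"offset": [-0.18, -0.2, -0.07], "angular": [0, 0, 0], "jaw": 0}])

```text
time_s: 8.78
eef_pos: [475.1, 19.6, 333.7]
ee_rot: [0.003, 0.585, 0.811, 0.001]
force: [0.3, -1.5, -0.5]
grip_width: -0.004
```

Emit:
move_arm(motion=[{"offset": [-0.16, -0.16, 0], "angular": [0, 0, 0], "jaw": 0}, {"offset": [-0.16, -0.16, 0], "angular": [0, 0, 0], "jaw": 0}, {"offset": [-0.16, -0.16, 0], "angular": [0, 0, 0], "jaw": 0}, {"offset": [-0.16, -0.16, 0], "angular": [0, 0, 0], "jaw": 0}, {"offset": [-0.16, -0.16, 0], "angular": [0, 0, 0], "jaw": 0}])

```text
time_s: 9.4
eef_pos: [370.8, -184.8, 331.2]
ee_rot: [0.0, 0.588, 0.809, -0.0]
force: [-0.1, -0.5, 0.2]
grip_width: -0.003
```

Run:
```python
from fit import *
s,e,R=pose(); print(e,s['force'],s['time_s'])
for n in('top','side'):
    c=cap(n,n+'5.png'); im=cv2.imread(f'pics/{n}5.png'); r=fit(c,im,-42); print(n,r,pin(c,im,r[0][1:]))
a=cv2.imread('pics/side5.png')[158:213,298:363]; b=cv2.imread('pics/top5.png')[155:215,280:350]
f=lambda i,k:cv2.resize(i,None,fx=k,fy=k,interpolation=cv2.INTER_CUBIC)
a=f(a,6);b=f(b,5)
o=np.zeros((max(a.shape[0],b.shape[0]),a.shape[1]+b.shape[1],3),np.uint8);o[:a.shape[0],:a.shape[1]]=a;o[:b.shape[0],a.shape[1]:]=b
cv2.imwrite('pics/z5.png',o)
```

```text
[ 370.76895777 -184.82918313  331.20280372] [-0.11570833 -0.46743626  0.19878302] 9.4
top (array([-42.44, 521.69,  39.34]), np.float64(-1.794)) (np.float64(65.4), np.float64(-42.64), np.float64(584.0))
side (array([-42.67, 524.43,  41.69]), np.float64(-1.209)) (np.float64(67.4), np.float64(-42.66), np.float64(89.0))
```

View pics/z5.png

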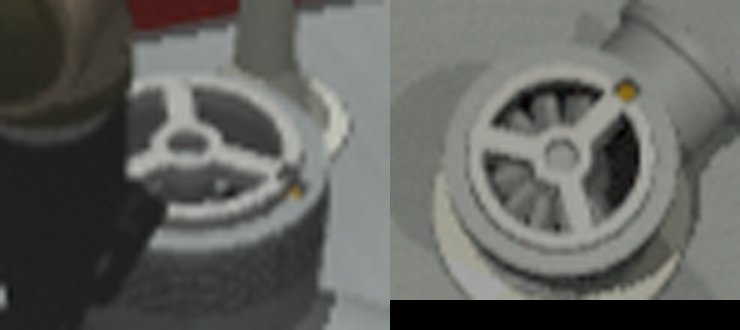

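Aligned: the fits give the notch at −42.4°/−42.7° against −42.65° for the pin, and the whole brass dot shows inside the notch at crop (627,91). Now I press on the spoke at 197.5°, with the tool's y axis along it.

Run:
```python
from h import *
go([488.3,28.9,331],17.5)
```

```text
at [ 371.7 -183.   331.3] yaw 18.1 off [0.1651 0.1767 0.0003] az 0.6
```

Emit:
move_arm(motion=[{"offset": [0.165, 0.176, 0], "angular": [0, 0, 0], "jaw": 0}, {"offset": [0.165, 0.176, 0], "angular": [0, 0, 0], "jaw": 0}, {"offset": [0.165, 0.176, 0], "angular": [0, 0, 0], "jaw": 0}, {"offset": [0.165, 0.176, 0], "angular": [0, 0, 0], "jaw": 0}, {"offset": [0.165, 0.176, 0], "angular": [0, 0, 0], "jaw": 0}])

```text
time_s: 10.12
eef_pos: [488.1, 32.5, 330.7]
ee_rot: [-0.0, 0.584, 0.812, 0.0]
force: [-0.2, -0.8, 0.3]
grip_width: 0.001
```

Emit:
move_arm(motion=[{"offset": [0, 0, 0.02], "angular": [0, 0, 0], "jaw": 0}, {"offset": [0, 0, 0.05], "angular": [0, 0, 0], "jaw": 0}, {"offset": [0, 0, 0.05], "angular": [0, 0, 0], "jaw": 0}])

```text
time_s: 10.5
eef_pos: [486.5, 28.7, 279.9]
ee_rot: [-0.002, 0.587, 0.81, -0.001]
force: [0.2, -0.0, 0.5]
grip_width: 0.0
```

Run:
```python
from h import *
print(ctrl.sense()['force'],ctrl.sense()['time_s']);go([488.3,28.9,271],17.5)
```

```text
[ 0.22471576 -0.00289811  0.54499312] 10.5
at [486.5  28.7 279.9] yaw 18.2 off [-0.0004  0.0018  0.0089] az 0.7
```

Emit:
move_arm(motion=[{"offset": [0, 0.0018, 0.006], "angular": [0, 0, 0], "jaw": 0}, {"offset": [0, 0.0018, 0.009], "angular": [0, 0, 0], "jaw": 0}, {"offset": [0, 0.0018, 0.011], "angular": [0, 0, 0], "jaw": 0}, {"offset": [0, 0.0018, 0.013], "angular": [0, 0, 0], "jaw": 0}, {"offset": [0, 0.0018, 0.013], "angular": [0, 0, 0], "jaw": 0}])

```text
time_s: 11.12
eef_pos: [489.3, 29.0, 268.9]
ee_rot: [0.001, 0.587, 0.81, 0.0]
force: [-1.8, -0.4, 5.8]
grip_width: -0.003
```

Emit:
move_arm(motion=[{"offset": [0, 0, 0.001], "angular": [0, 0, 0], "jaw": 0}, {"offset": [0, 0, 0.002], "angular": [0, 0, 0], "jaw": 0}, {"offset": [0, 0, 0.003], "angular": [0, 0, 0], "jaw": 0}, {"offset": [0, 0, 0.003], "angular": [0, 0, 0], "jaw": 0}])

```text
time_s: 11.62
eef_pos: [489.3, 29.0, 265.9]
ee_rot: [0.001, 0.587, 0.81, 0.0]
force: [-1.7, 0.1, 4.3]
grip_width: 0.001
```

Going down under a light force (4–6 N). I continue.

Emit:
move_arm(motion=[{"offset": [0, 0, 0.001], "angular": [0, 0, 0], "jaw": 0}, {"offset": [0, 0, 0.002], "angular": [0, 0, 0], "jaw": 0}, {"offset": [0, 0, 0.003], "angular": [0, 0, 0], "jaw": 0}, {"offset": [0, 0, 0.004], "angular": [0, 0, 0], "jaw": 0}, {"offset": [0, 0, 0.004], "angular": [0, 0, 0], "jaw": 0}])

```text
time_s: 12.25
eef_pos: [489.3, 29.0, 261.9]
ee_rot: [0.001, 0.587, 0.81, 0.0]
force: [-1.7, 0.3, 5.7]
grip_width: -0.002
```

Emit:
move_arm(motion=[{"offset": [0, 0, 0.001], "angular": [0, 0, 0], "jaw": 0}, {"offset": [0, 0, 0.001], "angular": [0, 0, 0], "jaw": 0}])

```text
time_s: 12.5
eef_pos: [489.3, 29.0, 260.9]
ee_rot: [0.001, 0.587, 0.81, 0.0]
force: [-2.5, 0.6, 5.7]
grip_width: -0.002
```

Emit:
move_arm(motion=[{"offset": [0, 0, 0.0005], "angular": [0, 0, 0], "jaw": 0}, {"offset": [0, 0, 0.001], "angular": [0, 0, 0], "jaw": 0}, {"offset": [0, 0, 0.001], "angular": [0, 0, 0], "jaw": 0}])

```text
time_s: 12.88
eef_pos: [489.3, 29.0, 260.9]
ee_rot: [0.001, 0.587, 0.81, 0.0]
force: [-4.9, 0.2, 12.2]
grip_width: -0.0
```

Emit:
move_arm(motion=[{"offset": [0, 0, 0.001], "angular": [0, 0, 0], "jaw": 0}, {"offset": [0, 0, 0.001], "angular": [0, 0, 0], "jaw": 0}])

```text
time_s: 13.12
eef_pos: [489.4, 29.0, 260.8]
ee_rot: [0.002, 0.587, 0.81, 0.001]
force: [-7.7, 0.2, 20.4]
grip_width: 0.004
```

Emit:
move_arm(motion=[{"offset": [0, 0, -0.005], "angular": [0, 0, 0], "jaw": 0}, {"offset": [0, 0, -0.03], "angular": [0, 0, 0], "jaw": 0}, {"offset": [0, 0, -0.075], "angular": [0, 0, 0], "jaw": 0}, {"offset": [-0.165, -0.176, -0.075], "angular": [0, 0, 0], "jaw": 0}, {"offset": [-0.165, -0.176, -0.075], "angular": [0, 0, 0], "jaw": 0}])

```text
time_s: 13.75
eef_pos: [428.4, -81.5, 333.3]
ee_rot: [0.0, 0.586, 0.81, -0.0]
force: [0.5, -0.5, -0.8]
grip_width: 0.001
```

Emit:
move_arm(motion=[{"offset": [-0.12, -0.12, 0], "angular": [0, 0, 0], "jaw": 0}, {"offset": [-0.12, -0.12, 0], "angular": [0, 0, 0], "jaw": 0}, {"offset": [-0.12, -0.12, 0], "angular": [0, 0, 0], "jaw": 0}, {"offset": [-0.12, -0.12, 0], "angular": [0, 0, 0], "jaw": 0}])

```text
time_s: 14.25
eef_pos: [351.3, -234.0, 332.9]
ee_rot: [-0.0, 0.589, 0.808, -0.0]
force: [-0.5, 0.7, 0.3]
grip_width: -0.001
```

Run:
```python
from fit import *
s,e,R=pose(); print(e,s['force'],s['time_s'])
for n in('top','side'):
    c=cap(n,n+'6.png'); im=cv2.imread(f'pics/{n}6.png')
    for z in(250,260): r=fit(c,im,-42,zt=z); print(n,z,r)
f=lambda i,k:cv2.resize(i,None,fx=k,fy=k,interpolation=cv2.INTER_CUBIC)
a=f(cv2.imread('pics/side6.png')[158:213,298:363],6);b=f(cv2.imread('pics/top6.png')[155:215,280:350],5)
o=np.zeros((max(a.shape[0],b.shape[0]),a.shape[1]+b.shape[1],3),np.uint8);o[:a.shape[0],:a.shape[1]]=a;o[:b.shape[0],a.shape[1]:]=b
cv2.imwrite('pics/z6.png',o)
```

```text
[ 351.30252558 -234.02920189  332.89419087] [-0.45062317  0.74520956  0.2522733 ] 14.25
top 250 (array([-42.61, 521.63,  39.4 ]), np.float64(-1.697))
top 260 (array([-42.7 , 520.05,  39.24]), np.float64(-1.734))
side 250 (array([-43.13, 524.8 ,  43.52]), np.float64(-1.436))
side 260 (array([-40.72, 520.54,  30.89]), np.float64(-1.395))
```

View pics/z6.png

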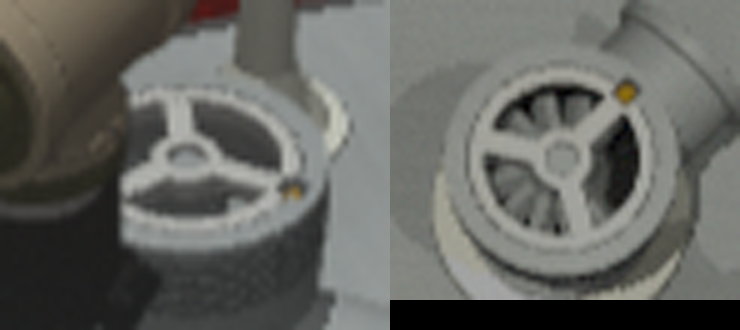

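View pics/top6.png

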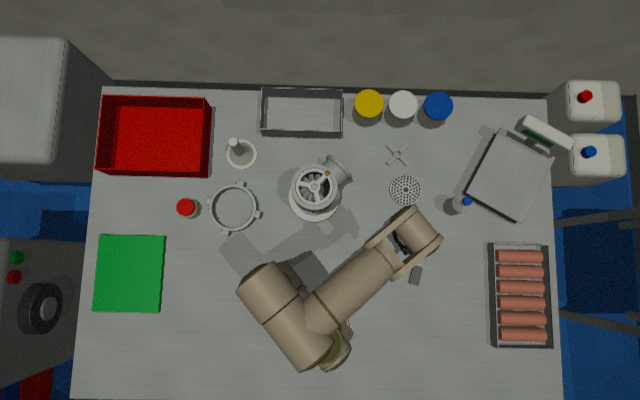

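The plate sits flush with the brass pin in its notch (crop top (626,92), side (293,190)), and fitting it at z=250 gives the same centre as before (521.6, 39.4). The arm is clear and the bystanders it doesn't cover look unmoved. Handing in.

```bash
python3 -c "
from rig import ctrl
print(ctrl.finish_job())"
```

```text
the job is handed in; nothing more can be done
None
```

The plate is home: I pushed it about 63° clockwise with the closed fingertips in one opening until the notch was over the brass pin. I then pressed it down on one spoke, backed off clear of everything, and handed the job in at about 14.5 s.

- **Alignment:** before pressing, the notch measured −42.4° (top camera) and −42.7° (side camera), against −42.65° for the pin.
- **Pressing:** the plate went down under about 6 N. It stopped hard with the fingertips at about 250 mm, the height of the mouth ring, and held there at 20 N.
- **Last pictures:** they show the plate flush with the pin in its notch. In the top view, the bystanders the arm doesn't cover look where they were. The arm hid the spacer ring and most of the brush, but its tool stayed well above the bench throughout.
- **Disagreements:** the side camera put the plate's centre about 2–5 mm from where the top camera did. The last picture fits could not separate flush from proud (the top camera's scored slightly better for proud), so the flush reading rests on the press height, the hard stop and the plate's centre not shifting in the top view.

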